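Slide the tall coating bottle into its batten bay

ROBOT

A 6-joint arm with a two-finger parallel gripper is mounted at the origin on the work surface. World frame = base frame: x ahead of the robot, y to its left, z up, the work surface at z = 0. Lengths are in m, angles in rad, forces in N, time in s.
With the tool pointing down it reaches from about 0.425 to 0.95 m from the base axis. Payload 3.5 kg.
Tool frame: the origin (TCP) lies at the very end of the fingers, on their centre line; the grasp point (between the pads) lies 19 mm behind it (ctrl.grip_point_offset is the distance from the TCP to the grasp point, in m); z points along the fingers, y is the line along which they close (so a half turn about z gives the same grasp; the last joint's range is limited). The gripper opens to 85 mm and grips with 20 to 120 N. Pads are 22 mm wide; open, the fingers measure 114 mm over their backs; the gripper's body (76 mm by 85 mm) begins 54 mm behind the grasp point. The pads swing forward as they close: fully open they stand 13 mm farther back than shut.
Start: joints at [1.032, 0.286, 1.577, -0, 1.279, -0.15], TCP at [0.256, 0.625, 0.21] pointing down, gripper open.
Joint ranges: [-2.77, 2.77], [-0.9, 2.22], [0.21, 2.48], [-1.53, 4.67], [0.24, 2.81], [-2.84, 2.84]. Speed limits (rad/s): [2.79, 2.79, 3.14, 3.14, 3.14, 3.14].

INTERFACE

Orientations are given as a unit quaternion [x, y, z, w].
In Python, from plant import ctrl gives the robot as it stands. The module is installed in compiled form; this text tells all that it offers.
- The arm moves only by the shell command python3 -m pendant 'ROWS' [OPENING] [FORCE]. ROWS is JSON, a list of rows, each an object of numbers: "dx", "dy", "dz": the shift along the tool's x, y, z in cm; "twist": the turn about the tool's z in degrees. A call has 1 to 10 rows; each row is the pose to reach, as a shift and turn from the pose commanded when the call began, along the tool's axes at that moment; what a row does not reach only later rows make up. A row lasts 1/8 s, in which the tool goes at most 62.5 mm and 10.7 degrees, less where a joint would pass 70% of its speed; a pose out of reach is approached as far as the arm can. A call with a gripper value outside its range is refused whole. OPENING is the opening in per cent of the stroke, from 0 (shut) to 100 (fully open), set as the call begins (- or left out, the last holds). The fingers move at their own pace and stop on an object; FORCE is the grip in N (left out, the last holds). Time passes only in rows, so rows that repeat a pose let the fingers close. It gives the time, the measured TCP pose, the force, the opening and the grip force at its end, in the units of the state.
- ctrl.get_state(): the state, without advancing time (a new reading comes with each control period).
- ctrl.read_camera(name): name is "scene" or "top"; returns a dict with "img" (480x640x3 uint8, red, green, blue), "depth" (480x640 float32, m along the optical axis (not along the pixel's ray), 0 where there is no reading), "camera_matrix" (3x3 intrinsics, pixels), "xyz" and "rotation" of the camera in the world. Camera axes: x right, y up, looking along -z (the intrinsics and any distortion apply to the point x, -y, -z); pixel columns grow to the right and rows downward; lengths in m; the calibration is good to about 2 mm. A picture is of the moment at which its call begins.
- ctrl.sign_off(): hands the job in; it is judged then, once.
The state is a dict: "time": time; "qpos": joint angles; "dq": joint speeds; "joint_efforts": joint torques, N m; "eef_pos": TCP position; "tcp_rot": TCP orientation; "contact_force": force on the tool from outside, world axes, zero at the start; "wrist_torque": the same for the moment, N m; "opening": opening from 0.0 (shut) to 1.0 (fully open); "finger_force": force on a finger pad.
Only numpy, scipy, OpenCV 4.12 (cv2) and the standard library are available. Lean on these libraries where they do the work, as an engineer would, in place of code of your own. Each camera call takes 0.05 s, during which the arm holds its last target. There are 200 camera calls.

TASK

The tall, narrow bottle of cheese coating has a loose cap and must not be picked up: with the fingertips, push it gently and low on its body so that it slides upright across the bench, in through the open side of the three-sided batten bay, and leave it standing wholly inside the bay, between the battens. Do not lift, squeeze or tip the bottle, do not ram it against the battens, and leave everything else on the bench where it is.

Things in the scene. Friction and masses are not known exactly. Their poses are not given: they have to be found in the camera images.
- bottle: Tall narrow white plastic bottle with a paper band and a grey cap, loose, about 0.5 kg, easily tipped if pushed higher than about 30 mm above the bench. Round, 58 mm diameter up to 135 mm height, then shoulders and a 24 mm neck, cap 32 mm wide, 215 mm tall overall. Origin: centre of its underside; z up along the bottle. It starts upright on the bench, to the left or the right of the bay and nearer to the robot.
- bay: Bottle bay: three plain wooden battens fixed to the bench as a U, 22 mm high and 18 mm thick, with no floor (the bottle stands on the bench). Inside 110 mm wide (y) and 110 mm deep (x). Origin: centre of the inside area, on the bench; its x axis points from the open side to the back batten, so the open side is at x = -55 mm, the inner face of the back batten at x = +55 mm, those of the side battens at y = -55 and +55 mm. The open side faces roughly the robot.
- jar: Squat white jar with a grey lid, 68 mm diameter, 60 mm tall, loose; leave alone. Origin: centre of its underside. It stands on the other side of the bay from the bottle, nearer to the robot.
- wheel_left: Small waxed cheese wheel, 110 mm diameter, 60 mm tall, loose, beyond the bay's left; leave alone. Origin: centre of its underside.
- wheel_right: Small waxed cheese wheel, 116 mm diameter, 55 mm tall, loose, beyond the bay's right; leave alone. Origin: centre of its underside.
- trier: Cheese trier: T-shaped probe lying on the bench, wooden crossbar 110 mm long, steel rod 130 mm, 18 mm high, loose; leave alone. Origin: middle of the crossbar, on the bench.
- bowl: Steel bowl, 120 mm diameter, 50 mm tall, loose; leave alone. Origin: centre of its underside.

How it is judged:
At the end, for the whole second after the job is handed in: The bottle stands upright (within 0.05 rad) and at rest on the bench, wholly inside the bay: its axis within 28 mm of the bay's centre both along and across the bay (x of bottle in the frame of bay between -0.028 and 0.028 m and y of bottle in the frame of bay between -0.028 and 0.028 m and angle between bottle's own z axis and vertical below 0.05 rad and height (world z) of bottle below 0.005 m and linear speed of bottle below 0.01 m/s); the robot touches nothing.
It fails at once if the bottle is lifted more than 12 mm off the bench (height (world z) of bottle above 0.012 m).
It fails at once if the bottle leans by more than 0.25 rad (angle between bottle's own z axis and vertical above 0.25 rad).
It fails at once if the fingers squeeze or shove the bottle with more than 25 N (contact force between the fingers and bottle above 25 N).
It fails at once if the bottle is rammed against the bay with more than 25 N (contact force between bottle and bay above 25 N).
It fails at once if anything else loose on the bench is moved more than 20 mm (distance of any of jar, wheel_left, wheel_right, trier, bowl from where it was at the start of the episode above 0.02 m).
It also fails if it takes over 64 s, if anything falls off the work surface, if the arm or the gripper's body presses on something with over 40 N, if the wrist force passes 120 N, or if a joint passes its speed limit or range.

## Working session

There is one attempt and no reset: what is moved stays moved. The work goes in short steps, Python scripts to look and compute and a shell command to move; the robot and the scene stay as the last step left them, time stands still between calls to the robot, and variables do not carry over. Pictures are saved under pics/ and viewed, at most 10 in all, crops included, and the job is handed in when it is done.

```bash
mkdir -p pics
cat > h.py <<'E'
import numpy as np, cv2
from plant import ctrl
def cloud(c):
    K=np.array(c["camera_matrix"]);d=c["depth"];v,u=np.mgrid[:480,:640]
    p=np.stack([(u-K[0,2])/K[0,0]*d,-(v-K[1,2])/K[1,1]*d,-d],-1)
    return p@np.array(c["rotation"]).T+np.array(c["xyz"])
def ray(c,u,v,z):
    K=np.array(c["camera_matrix"]);r=np.array(c["rotation"])@np.array([(u-K[0,2])/K[0,0],-(v-K[1,2])/K[1,1],-1])
    o=np.array(c["xyz"]);return o+r*(z-o[2])/r[2]
E
python3 - <<'E'
from h import *
for n in("top","scene"):
    c=ctrl.read_camera(n);cv2.imwrite(f"pics/{n}0.png",c["img"][:,:,::-1]);print(n,c["xyz"],c["rotation"],c["camera_matrix"],[k for k in c])
    np.savez(f"{n}0.npz",**{k:c[k] for k in c})
s=ctrl.get_state();print(s)
E
```

```text
top [0.50504338 0.00567348 1.17176325] [-0.01720129  0.01598307  0.71679293 -0.69689063] [[526.25359402   0.         319.90898106]
 [  0.         526.25359402 235.44230911]
 [  0.           0.           1.        ]] ['img', 'depth', 'camera_matrix', 'xyz', 'rotation']
scene [1.00576143 0.36586644 0.75328993] [0.1437517  0.29770628 0.85255068 0.40480089] [[441.34565935   0.         324.41397464]
 [  0.         441.34565935 240.59170282]
 [  0.           0.           1.        ]] ['img', 'depth', 'camera_matrix', 'xyz', 'rotation']
{'time': 0.1, 'qpos': array([ 1.03199638e+00,  2.87079254e-01,  1.57802651e+00,  1.71914325e-05,
        1.27855300e+00, -1.49982228e-01]), 'dq': array([-8.40400077e-06, -1.04403013e-03, -1.06912764e-03,  2.11245751e-04,
       -1.27411684e-03, -9.99380074e-04]), 'joint_efforts': array([ 5.09939600e-04, -4.07294154e+01, -2.93700027e+01, -1.88137165e-04,
        3.41640196e-03, -1.75984854e-05]), 'eef_pos': array([0.25552285, 0.62409311, 0.20848629]), 'tcp_rot': array([ 1.93188900e-01,  9.81161038e-01, -9.69614220e-04, -3.56528228e-04]), 'contact_force': array([-0.61170192,  0.56222395,  0.41931371]), 'wrist_torque': array([-0.05047545, -0.00706696,  0.01643967]), 'finger_force': 0.0, 'opening': 0.9985943093503663}
```

Rotation is a quaternion; I'll convert it.

```bash
cat > h.py <<'E'
import numpy as np, cv2
from scipy.spatial.transform import Rotation as R
from plant import ctrl
def rot(c): return R.from_quat(c["rotation"]).as_matrix()
def cloud(c):
    K=np.array(c["camera_matrix"]);d=c["depth"];v,u=np.mgrid[:480,:640]
    p=np.stack([(u-K[0,2])/K[0,0]*d,-(v-K[1,2])/K[1,1]*d,-d],-1)
    return p@rot(c).T+np.array(c["xyz"])
def ray(c,u,v,z):
    K=np.array(c["camera_matrix"]);r=rot(c)@np.array([(u-K[0,2])/K[0,0],-(v-K[1,2])/K[1,1],-1])
    o=np.array(c["xyz"]);return o+r*(z-o[2])/r[2]
E
python3 - <<'E'
from h import *
c=np.load("top0.npz");P=cloud(c)
z=P[...,2];ok=c["depth"]>0
m=((z>.012)&ok).astype(np.uint8)
n,l,st,ce=cv2.connectedComponentsWithStats(m)
for i in range(1,n):
    if st[i,4]>60:
        q=P[l==i];print(st[i],q.min(0).round(3),q.max(0).round(3),np.median(q,0).round(3))
E
```

```text
[  469    49   117   123 11016] [ 0.687 -0.544  0.012] [ 0.952 -0.322  0.121] [ 0.805 -0.42   0.113]
[   52    61   117   124 10955] [0.687 0.327 0.012] [0.953 0.55  0.122] [0.805 0.425 0.113]
[ 236   68  164   49 6863] [ 0.829 -0.176  0.012] [0.93  0.183 0.045] [0.872 0.003 0.035]
[ 419  141   56   55 2325] [ 0.64  -0.33   0.014] [ 0.755 -0.216  0.064] [ 0.694 -0.268  0.055]
[ 275  151   76   70 1402] [ 0.595 -0.061  0.012] [0.745 0.102 0.03 ] [0.697 0.029 0.022]
[ 174  156   53   52 2110] [0.627 0.209 0.014] [0.737 0.317 0.067] [0.678 0.259 0.06 ]
[  499   199   141   184 14849] [ 0.249 -0.698  0.012] [ 0.624 -0.375  0.139] [ 0.451 -0.544  0.074]
[115 210  47  47 442] [0.527 0.357 0.012] [0.628 0.457 0.023] [0.551 0.415 0.016]
[    0   251   102   134 11817] [0.263 0.489 0.012] [0.54  0.689 0.189] [0.399 0.581 0.067]
[399 265  34  32 855] [ 0.422 -0.227  0.012] [ 0.489 -0.163  0.069] [ 0.456 -0.192  0.06 ]
[217 270  39  31 898] [0.432 0.152 0.012] [0.488 0.207 0.221] [0.463 0.17  0.155]
[ 284  448   90   32 1857] [ 0.03  -0.093  0.012] [0.097 0.098 0.082] [0.061 0.001 0.014]
```

View pics/top0.png

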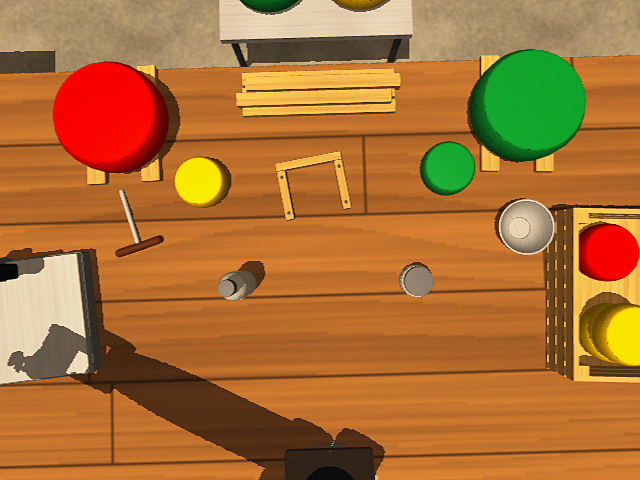

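View pics/scene0.png

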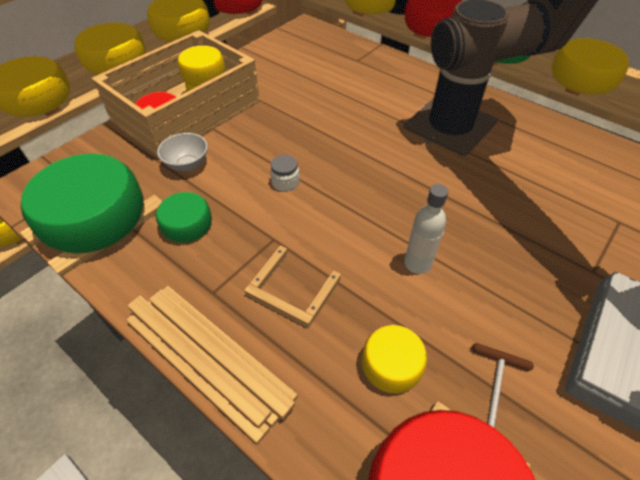

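The top view shows the bottle at about (235,286), the bay at about (315,185) with its open side toward the robot, and the jar at (416,280). In the scene view the bottle stands upright at about (425,240). Next I'll measure the bay and the bottle precisely.

```bash
cat >> h.py <<'E'
from scipy.optimize import least_squares
def bottle(*cams):
    out=[]
    for c in cams:
        P=cloud(c);z=P[...,2];g=(abs(P[...,0]-.6)<.25)&(abs(P[...,1])<.3)&(c["depth"]>0)
        q=P[g&(z>.208)&(z<.225)]
        if len(q):out.append(("cap",len(q),((q.min(0)+q.max(0))/2).round(4)))
        b=P[g&(z>.075)&(z<.128)]
        o=np.array(c["xyz"])[:2]
        if len(b)>30:
            f=least_squares(lambda p:np.hypot(*(b[:,:2]-p).T)-.029,b[:,:2].mean(0)+.015*(lambda d:d/np.linalg.norm(d))(b[:,:2].mean(0)-o),loss="soft_l1",f_scale=.002)
            out.append(("body",len(b),f.x.round(4),round(float(np.sqrt((f.fun**2).mean())),4)))
    return out
E
python3 - <<'E'
from h import *
t=np.load("top0.npz");s=np.load("scene0.npz")
print(bottle(t));print(bottle(s))
for c in(t,s):
    P=cloud(c);z=P[...,2];g=(P[...,0]>.56)&(P[...,0]<.77)&(abs(P[...,1]-.02)<.11)&(z>.014)&(z<.03)&(c["depth"]>0)
    q=P[g][:,:2];print(len(q),np.median(P[g],0))
    r=cv2.minAreaRect((q*1000).astype(np.float32));print(r);print(cv2.boxPoints(r).round(1).tolist())
E
```

```text
[('cap', 245, array([0.4595, 0.181 , 0.2152])), ('body', 112, array([0.4595, 0.1813]), 0.0003)]
[('cap', 240, array([0.46  , 0.1787, 0.2131])), ('body', 570, array([0.4595, 0.178 ]), 0.0008)]
1389 [0.6974885  0.02858902 0.02246802]
((670.3528442382812, 20.522193908691406), (128.64329528808594, 145.94973754882812), 9.58077335357666)
[[594.7999877929688, 81.80000305175781], [619.0999755859375, -62.099998474121094], [745.9000244140625, -40.70000076293945], [721.5999755859375, 103.19999694824219]]
1714 [0.70457006 0.03396502 0.02276219]
((671.1314086914062, 16.970962524414062), (128.1389617919922, 147.2523193359375), 9.56922721862793)
[[595.7000122070312, 78.9000015258789], [620.2000122070312, -66.30000305175781], [746.5, -45.0], [722.0999755859375, 100.19999694824219]]
```

```bash
python3 -m pendant '[{"dx":-3,"dy":-3,"twist":-6},{"dx":-6,"dy":-6,"twist":-12},{"dx":-9,"dy":-9,"twist":-18},{"dx":-12,"dy":-12,"twist":-24},{"dx":-15.5,"dy":-15,"twist":-30},{"dx":-19,"dy":-18.5,"twist":-36},{"dx":-22.5,"dy":-22,"twist":-42,"dz":3},{"dx":-25.5,"dy":-25,"twist":-48,"dz":6},{"dx":-27.7,"dy":-27.1,"twist":-52.3,"dz":9},{"dx":-27.7,"dy":-27.1,"twist":-52.3,"dz":10}]' 100
cat >> h.py <<'E'
Y=np.deg2rad(9.58);B=np.array([.6618,.0165]);bx=np.array([np.cos(Y),np.sin(Y)]);by=np.array([-bx[1],bx[0]])
def tobay(p): d=np.array(p)[:2]-B;return np.array([d@bx,d@by])
def report(name):
    s=ctrl.get_state();M=R.from_quat(s["tcp_rot"]).as_matrix();p=s["eef_pos"]
    print("t",round(s["time"],2),"tcp",p.round(4),"ytool",round(float(np.degrees(np.arctan2(M[1,1],M[0,1]))),1),"F",s["contact_force"].round(1),"tcp bay",tobay(p).round(4))
    for n in("top","scene"):
        c=ctrl.read_camera(n);cv2.imwrite(f"pics/{name}_{n}.png",c["img"][:,:,::-1]);np.savez("last_"+n,**c)
        for r in bottle(c):print(n,*r,"bay",tobay(r[2]).round(4))
E
python3 -c "
from h import *
report('a')
c=np.load('last_scene.npz');cv2.imwrite('pics/acrop.png',cv2.resize(c['img'][100:340,330:600,::-1],None,fx=2.4,fy=2.4))
P=cloud(c);g=(abs(P[...,0]-.41)<.15)&(abs(P[...,1]-.29)<.09)&(P[...,2]>.03);print(np.argwhere(g).min(0),np.argwhere(g).max(0),P[g][:,2].min())"
```

```text
t 0.1 tcp [0.2555 0.6241 0.2085] ytool 67.7 F [-0.6  0.6  0.4] tcp bay [-0.2995  0.6667]
top cap 247 [0.4595 0.1807 0.2143] bay [-0.1722  0.1956]
top body 115 [0.4595 0.1813] 0.0004 bay [-0.1721  0.1962]
scene cap 239 [0.4609 0.1784 0.2132] bay [-0.1712  0.1931]
scene body 569 [0.4595 0.178 ] 0.0008 bay [-0.1726  0.1929]
[218 426] [265 445] 0.031073182964925783$[0]: bad value
```

View pics/acrop.png

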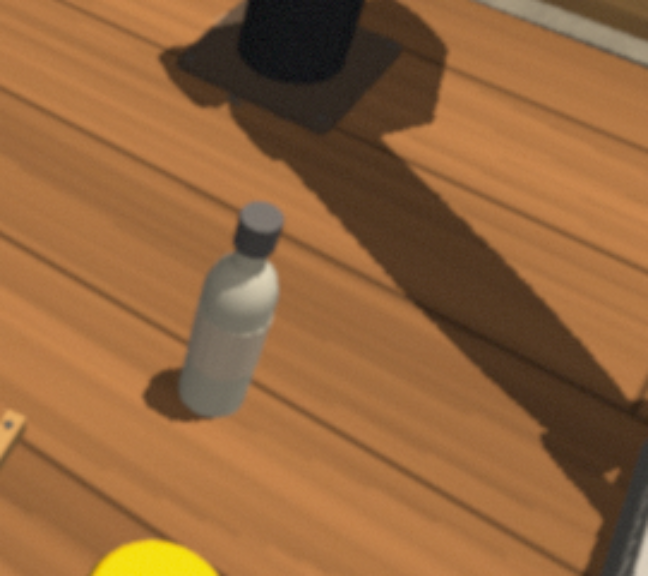

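The crop shows the bottle alone, at about (230,310), and the arm hasn't moved. The pendant refused the rows, so I'll try again with every key in each row.

```bash
python3 -m pendant '[{"dx":-3,"dy":-3,"dz":0,"twist":-6},{"dx":-6,"dy":-6,"dz":0,"twist":-12},{"dx":-9,"dy":-9,"dz":0,"twist":-18},{"dx":-12,"dy":-12,"dz":0,"twist":-24},{"dx":-15.5,"dy":-15,"dz":0,"twist":-30},{"dx":-19,"dy":-18.5,"dz":0,"twist":-36},{"dx":-22.5,"dy":-22,"dz":3,"twist":-42},{"dx":-25.5,"dy":-25,"dz":6,"twist":-48},{"dx":-27.7,"dy":-27.1,"dz":9,"twist":-52.3},{"dx":-27.7,"dy":-27.1,"dz":10,"twist":-52.3}]' 100
python3 -c "
from h import *
report('a')
c=np.load('last_scene.npz');cv2.imwrite('pics/acrop2.png',cv2.resize(c['img'][100:340,330:600,::-1],None,fx=2.4,fy=2.4))"
```

```text
time: 1.45
eef_pos: [0.4086, 0.2669, 0.1076]
tcp_rot: [-0.257, 0.966, -0.0, -0.002]
contact_force: [0.4, -0.3, 0.2]
opening: 1.001
finger_force: 0.0
t 1.45 tcp [0.4086 0.2669 0.1076] ytool 119.8 F [ 0.4 -0.3  0.2] tcp bay [-0.2079  0.289 ]
top cap 377 [0.4414 0.2089 0.2164] bay [-0.1853  0.2264]
top body 112 [0.4595 0.1813] 0.0003 bay [-0.1721  0.1962]
scene cap 641 [0.4298 0.231  0.2165] bay [-0.1931  0.2501]
scene body 567 [0.4595 0.178 ] 0.0008 bay [-0.1726  0.1929]
```

View pics/acrop2.png

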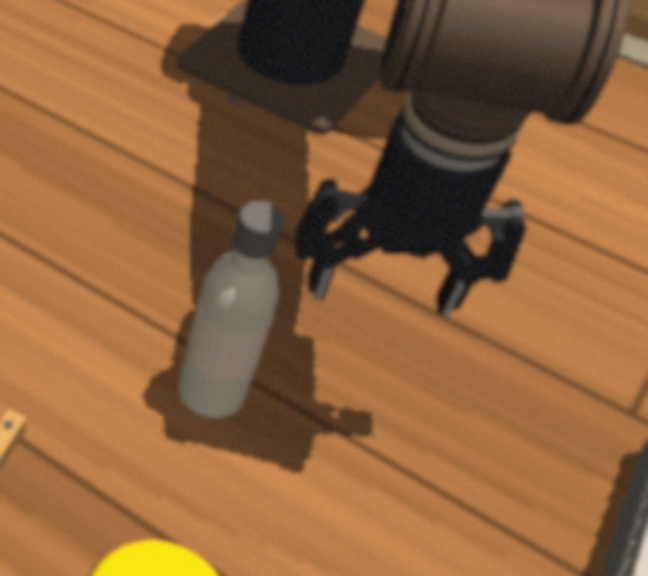

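The crop shows that the gripper's knuckles, near (305,245), stick out wider than the fingertips at (318,290). I'll measure the gripper profile before using a finger back to push.

```bash
cat > prof.py <<'E'
from h import *
def pts():
    s=ctrl.get_state();M=R.from_quat(s["tcp_rot"]).as_matrix();o=[]
    for n in("top","scene"):
        c=ctrl.read_camera(n);P=cloud(c)[c["depth"]>0].reshape(-1,3);q=(P-s["eef_pos"])@M
        o.append(q[(abs(q[:,0])<.1)&(abs(q[:,1])<.12)&(q[:,2]<.02)&(q[:,2]>-.14)&(P[:,2]>.03)])
    return o
def prof():
    for q in pts():
        print("--cam");
        for z in np.arange(-.12,.02,.01):
            b=q[(q[:,2]>=z)&(q[:,2]<z+.01)]
            if len(b)<3: continue
            print(f"z{z*1000:.0f} n{len(b)}",end=" ")
            for k in (-1,1):
                a=b[b[:,1]*k>0]
                if len(a)>2:
                    print("side",k,"y",(a[:,1].min()*1e3).round(),(a[:,1].max()*1e3).round(),"x",(a[:,0].min()*1e3).round(),(a[:,0].max()*1e3).round(),end=" | ")
            print()
prof()
E
python3 prof.py
```

```text
--cam
z-120 n75 side -1 y -113.0 -23.0 x -18.0 16.0 | 
z-110 n315 side -1 y -117.0 -27.0 x -18.0 16.0 | 
z-100 n80 side -1 y -117.0 -27.0 x -18.0 16.0 | 
z-90 n34 side -1 y -117.0 -40.0 x -13.0 15.0 | 
z-70 n3 side -1 y -116.0 -112.0 x 3.0 7.0 | 
z-60 n98 side -1 y -120.0 -90.0 x -21.0 20.0 | 
z-50 n133 side -1 y -120.0 -46.0 x -25.0 25.0 | 
z-40 n62 side -1 y -120.0 -47.0 x -28.0 27.0 | 
z-30 n20 side -1 y -120.0 -75.0 x -29.0 28.0 | 
z-20 n6 side -1 y -120.0 -112.0 x -26.0 26.0 | 
z-10 n11 side -1 y -119.0 -96.0 x -27.0 29.0 | 
z-0 n4 side -1 y -119.0 -114.0 x 23.0 26.0 | 
--cam
z-120 n259 side -1 y -111.0 -0.0 x -21.0 12.0 | side 1 y 0.0 71.0 x -20.0 -1.0 | 
z-110 n608 side -1 y -120.0 -0.0 x -19.0 17.0 | side 1 y 0.0 72.0 x -19.0 12.0 | 
z-100 n375 side -1 y -120.0 -3.0 x -17.0 13.0 | side 1 y 0.0 74.0 x -18.0 13.0 | 
z-90 n306 side -1 y -120.0 -37.0 x -16.0 12.0 | side 1 y 36.0 74.0 x -16.0 12.0 | 
z-80 n101 side -1 y -119.0 -43.0 x -14.0 -2.0 | side 1 y 42.0 65.0 x -13.0 4.0 | 
z-70 n143 side -1 y -116.0 -43.0 x -13.0 4.0 | side 1 y 42.0 56.0 x -13.0 11.0 | 
z-60 n247 side -1 y -120.0 -43.0 x -22.0 10.0 | side 1 y 41.0 56.0 x -13.0 9.0 | 
z-50 n217 side -1 y -120.0 -44.0 x -25.0 17.0 | side 1 y 41.0 55.0 x -13.0 10.0 | 
z-40 n129 side -1 y -120.0 -50.0 x -30.0 -0.0 | side 1 y 42.0 43.0 x -6.0 10.0 | 
z-30 n83 side -1 y -120.0 -76.0 x -29.0 -4.0 | 
z-20 n78 side -1 y -120.0 -77.0 x -29.0 -9.0 | 
z-10 n82 side -1 y -120.0 -76.0 x -30.0 -6.0 | 
z-0 n73 side -1 y -120.0 -76.0 x -30.0 -7.0 | 
z10 n71 side -1 y -119.0 -76.0 x -29.0 -9.0 |
```

Run:
```python
from h import *
s=ctrl.get_state();M=R.from_quat(s["tcp_rot"]).as_matrix()
c=ctrl.read_camera("scene");K=c["camera_matrix"];im=c["img"][:,:,::-1].copy()
for k,col in((1,(0,255,255)),(-1,(255,255,0))):
  for z in(0,-13,-30,-60):
    p=rot(c).T@(s["eef_pos"]+M@np.array([0,k*.049,z/1000])-c["xyz"]);u=K[0,0]*p[0]/-p[2]+K[0,2];v=K[1,1]*-p[1]/-p[2]+K[1,2]
    print(k,z,round(u,1),round(v,1)); cv2.circle(im,(int(round(u)),int(round(v))),0,col,-1)
cv2.imwrite("pics/b.png",cv2.resize(im[130:260,440:580],None,fx=4,fy=4,interpolation=0))
c=ctrl.read_camera("top");cv2.imwrite("pics/btop.png",cv2.resize(c["img"][210:330,140:260,::-1],None,fx=5,fy=5))
```

```text
1 0 510.2 240.2
1 -13 512.6 235.8
1 -30 515.7 229.9
1 -60 521.6 218.9
-1 0 457.0 233.7
-1 -13 458.6 229.3
-1 -30 460.9 223.3
-1 -60 465.0 212.3
```

View pics/b.png

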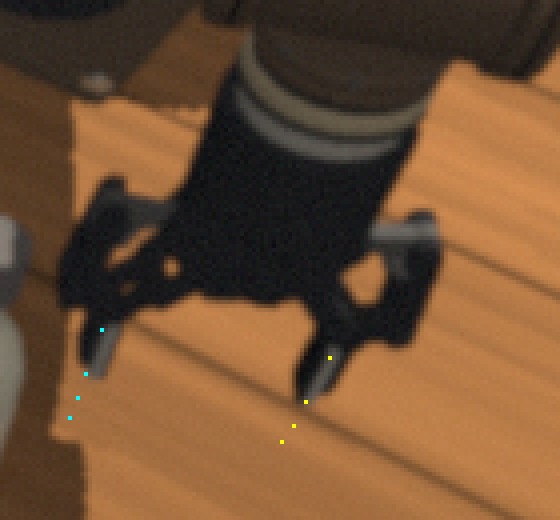

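View pics/btop.png

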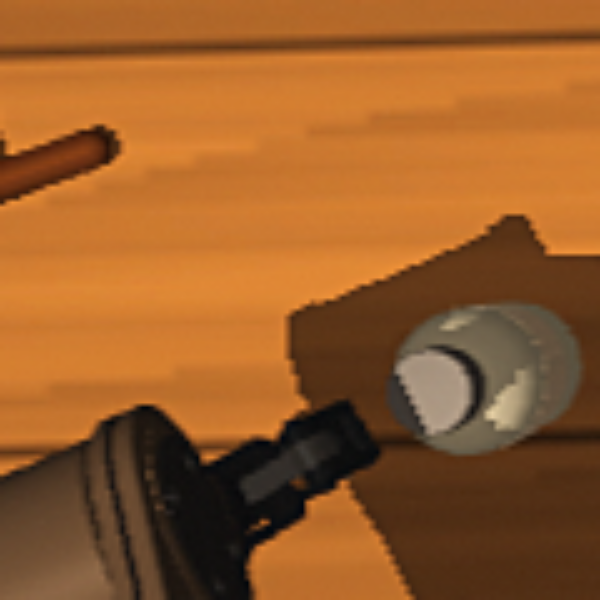

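b.png shows the open fingertips ending about 25 mm short of the TCP, with a knuckle near (70,290). btop.png shows the near knuckle at (345,440) beside the bottle at (490,380). The stated 114 mm over the finger backs suggests the knuckles may not count as contact bodies. I'll back off, lower the tool, and test that gently.

```bash
python3 -m pendant '[{"dx":0,"dy":1.5,"dz":0,"twist":0},{"dx":0,"dy":2,"dz":4,"twist":0},{"dx":0,"dy":2,"dz":8,"twist":0},{"dx":0,"dy":2,"dz":10,"twist":0},{"dx":0,"dy":2,"dz":10.4,"twist":0},{"dx":0,"dy":2,"dz":10.4,"twist":0}]'
python3 -m pendant '[{"dx":0,"dy":0,"dz":0.2,"twist":0},{"dx":0,"dy":0,"dz":0.4,"twist":0},{"dx":0,"dy":0,"dz":0.4,"twist":0}]'
```

```text
time: 2.5
eef_pos: [0.3997, 0.287, 0.0065]
tcp_rot: [-0.259, 0.966, 0.0, 0.001]
contact_force: [0.8, 0.7, -0.1]
opening: 0.996
finger_force: 0.0
time: 2.88
eef_pos: [0.3996, 0.2862, 0.002]
tcp_rot: [-0.259, 0.966, 0.0, 0.0]
contact_force: [-0.2, -0.2, 0.5]
opening: 0.998
finger_force: 0.0
```

```bash
for i in 1; do python3 -m pendant '[{"dx":0,"dy":0,"dz":0.2,"twist":0},{"dx":0,"dy":0,"dz":0.4,"twist":0},{"dx":0,"dy":0,"dz":0.6,"twist":0},{"dx":0,"dy":0,"dz":0.6,"twist":0}]'; done; python3 -c "
from h import *
report('c')
c=np.load('last_scene.npz');cv2.imwrite('pics/ccrop.png',cv2.resize(c['img'][150:290,400:560,::-1],None,fx=4,fy=4))"
```

```text
time: 3.38
eef_pos: [0.3992, 0.2861, -0.0046]
tcp_rot: [-0.259, 0.966, -0.0, -0.0]
contact_force: [-0.3, 0.2, 0.2]
opening: 1.003
finger_force: 0.0
t 3.38 tcp [ 0.3992  0.2861 -0.0046] ytool 120.0 F [-0.3  0.2  0.2] tcp bay [-0.214   0.3095]
top cap 242 [0.4602 0.1809 0.2153] bay [-0.1714  0.1957]
top body 328 [0.4444 0.2014] 0.0237 bay [-0.1836  0.2185]
scene cap 463 [0.4445 0.2314 0.2164] bay [-0.1785  0.2481]
scene body 1284 [0.4574 0.2253] 0.0254 bay [-0.1668  0.2399]
```

View pics/ccrop.png

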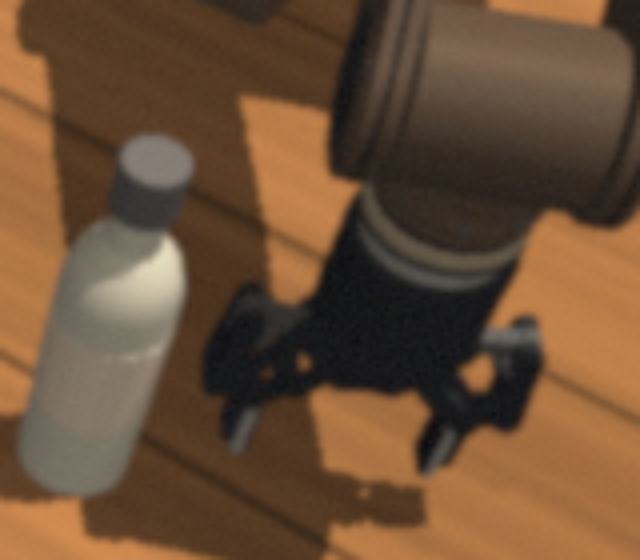

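The tips still hang clear of the bench, at about (238,445) and (432,465), and there is no force. I'll go lower in small checked steps.

```bash
python3 -m pendant '[{"dx":0,"dy":0,"dz":0.2,"twist":0},{"dx":0,"dy":0,"dz":0.4,"twist":0},{"dx":0,"dy":0,"dz":0.4,"twist":0}]'
```

```text
time: 3.85
eef_pos: [0.3992, 0.2861, -0.0085]
tcp_rot: [-0.259, 0.966, -0.0, -0.0]
contact_force: [0.6, 0.3, -0.1]
opening: 1.001
finger_force: 0.0
```

```bash
python3 -m pendant '[{"dx":0,"dy":0,"dz":0.2,"twist":0},{"dx":0,"dy":0,"dz":0.3,"twist":0},{"dx":0,"dy":0,"dz":0.3,"twist":0}]'
```

```text
time: 4.22
eef_pos: [0.3993, 0.2861, -0.0114]
tcp_rot: [-0.259, 0.966, -0.0, -0.0]
contact_force: [0.2, 0.1, 0.9]
opening: 1.002
finger_force: 0.0
```

```bash
python3 -m pendant '[{"dx":0,"dy":0,"dz":0.1,"twist":0},{"dx":0,"dy":0,"dz":0.2,"twist":0},{"dx":0,"dy":0,"dz":0.2,"twist":0}]'
```

```text
time: 4.6
eef_pos: [0.3994, 0.2861, -0.0134]
tcp_rot: [-0.259, 0.966, -0.0, -0.0]
contact_force: [-0.8, -0.0, 0.2]
opening: 0.997
finger_force: 0.0
```

```bash
python3 -m pendant '[{"dx":0,"dy":0,"dz":0.1,"twist":0},{"dx":0,"dy":0,"dz":0.1,"twist":0}]'
```

```text
time: 4.85
eef_pos: [0.3993, 0.2861, -0.0144]
tcp_rot: [-0.259, 0.966, -0.0, -0.0]
contact_force: [-0.9, 0.8, 1.6]
opening: 0.996
finger_force: 0.0
```

```bash
python3 -m pendant '[{"dx":0,"dy":0,"dz":0.1,"twist":0},{"dx":0,"dy":0,"dz":0.1,"twist":0}]'
```

```text
time: 5.1
eef_pos: [0.3994, 0.2861, -0.0154]
tcp_rot: [-0.259, 0.966, -0.0, -0.0]
contact_force: [0.2, -0.2, -0.3]
opening: 1.002
finger_force: 0.0
```

```bash
python3 -m pendant '[{"dx":0,"dy":0,"dz":0.1,"twist":0},{"dx":0,"dy":0,"dz":0.2,"twist":0},{"dx":0,"dy":0,"dz":0.2,"twist":0}]'
```

```text
time: 5.48
eef_pos: [0.3993, 0.2861, -0.0174]
tcp_rot: [-0.259, 0.966, -0.0, -0.0]
contact_force: [0.3, -0.1, 0.3]
opening: 0.999
finger_force: 0.0
```

```bash
python3 -m pendant '[{"dx":0,"dy":0,"dz":0.1,"twist":0},{"dx":0,"dy":0,"dz":0.2,"twist":0},{"dx":0,"dy":0,"dz":0.2,"twist":0}]'
python3 - <<'E'
from h import *
s=ctrl.get_state();M=R.from_quat(s["tcp_rot"]).as_matrix();c=ctrl.read_camera("scene");P=cloud(c);q=(P-s["eef_pos"])@M
g=(c["depth"]>0)&(abs(q[...,1]-.049)<.012)&(abs(q[...,0])<.02)
z=P[...,2][g];print("low points +y finger, world z:",np.histogram(z,np.arange(-.006,.06,.006)))
E
```

```text
time: 5.85
eef_pos: [0.3994, 0.2861, -0.0194]
tcp_rot: [-0.259, 0.966, -0.0, -0.0]
contact_force: [0.4, -1.1, -0.4]
opening: 1.002
finger_force: 0.0
low points +y finger, world z: (array([ 38, 113,   0,   1,  14,  20,  19,  24,  19,  17]), array([-0.006,  0.   ,  0.006,  0.012,  0.018,  0.024,  0.03 ,  0.036,
        0.042,  0.048,  0.054]))
```

```bash
python3 -m pendant '[{"dx":0,"dy":0,"dz":0.15,"twist":0},{"dx":0,"dy":0,"dz":0.3,"twist":0},{"dx":0,"dy":0,"dz":0.3,"twist":0}]'
```

```text
time: 6.28
eef_pos: [0.3993, 0.2861, -0.0225]
tcp_rot: [-0.259, 0.966, -0.0, -0.0]
contact_force: [-0.1, 0.5, 0.7]
opening: 0.999
finger_force: 0.0
```

```bash
python3 -m pendant '[{"dx":0,"dy":0,"dz":0.15,"twist":0},{"dx":0,"dy":0,"dz":0.3,"twist":0},{"dx":0,"dy":0,"dz":0.3,"twist":0}]'
```

```text
time: 6.65
eef_pos: [0.3993, 0.2861, -0.0254]
tcp_rot: [-0.259, 0.966, -0.0, -0.0]
contact_force: [-0.6, -0.3, -0.6]
opening: 1.001
finger_force: 0.0
```

```bash
python3 -m pendant '[{"dx":0,"dy":0,"dz":0.1,"twist":0},{"dx":0,"dy":0,"dz":0.2,"twist":0},{"dx":0,"dy":0,"dz":0.2,"twist":0}]'; python3 prof.py | sed -n '/cam/,$p' | tail -16
```

```text
time: 7.02
eef_pos: [0.3993, 0.2861, -0.0274]
tcp_rot: [-0.259, 0.966, -0.0, -0.0]
contact_force: [0.3, -1.0, -0.3]
opening: 1.0
finger_force: 0.0
--cam
z-120 n40 side -1 y -70.0 -24.0 x -18.0 16.0 | 
z-110 n68 side -1 y -70.0 -25.0 x -18.0 16.0 | 
z-100 n44 side -1 y -72.0 -28.0 x -16.0 11.0 | 
z-90 n16 side -1 y -72.0 -47.0 x -9.0 12.0 | 
--cam
z-120 n213 side -1 y -120.0 -0.0 x -28.0 12.0 | side 1 y 1.0 70.0 x -20.0 -3.0 | 
z-110 n273 side -1 y -120.0 -0.0 x -29.0 18.0 | side 1 y 0.0 71.0 x -18.0 10.0 | 
z-100 n235 side -1 y -118.0 -6.0 x -28.0 16.0 | side 1 y 1.0 72.0 x -17.0 11.0 | 
z-90 n220 side -1 y -119.0 -37.0 x -28.0 12.0 | side 1 y 38.0 73.0 x -14.0 14.0 | 
z-80 n71 side -1 y -119.0 -43.0 x -27.0 9.0 | side 1 y 41.0 63.0 x -13.0 -2.0 | 
z-70 n83 side -1 y -118.0 -43.0 x -27.0 3.0 | side 1 y 41.0 55.0 x -11.0 7.0 | 
z-60 n33 side -1 y -119.0 -44.0 x -25.0 5.0 | side 1 y 42.0 56.0 x -11.0 12.0 |
```

```bash
cat >> h.py <<'E'
def axis(c,z0,z1):
    """centre of the bottle body by circle fit to pale points between two heights"""
    P=cloud(c);z=P[...,2];i=c["img"].astype(int);pale=(i.min(-1)>75)&(i.max(-1)-i.min(-1)<60)
    g=(P[...,0]>.38)&(P[...,0]<.75)&(abs(P[...,1])<.23)&(c["depth"]>0)&pale&(z>z0)&(z<z1);b=P[g][:,:2]
    if len(b)<20:return None
    d=b.mean(0)-np.array(c["xyz"])[:2];f=least_squares(lambda p:np.hypot(*(b-p).T)-.029,b.mean(0)+.015*d/np.linalg.norm(d),loss="soft_l1",f_scale=.002)
    return f.x,len(b),float(np.sqrt(np.mean(f.fun**2)))
def rep(name=None):
    s=ctrl.get_state();M=R.from_quat(s["tcp_rot"]).as_matrix();p=s["eef_pos"];c=ctrl.read_camera("scene")
    print("t",round(s["time"],2),"tcp",p.round(4),"bay",tobay(p).round(4),"F",s["contact_force"].round(1))
    lo,hi=axis(c,.02,.05),axis(c,.1,.13)
    for n,a in(("lo",lo),("hi",hi)):
        if a is not None:
            d=np.append(a[0]-p[:2],0)@M;print(n,a[0].round(4),a[1],round(a[2],4),"bay",tobay(a[0]).round(4),"tool xy mm",(d[:2]*1e3).round(1))
    if lo is not None and hi is not None:print("lean mrad",((hi[0]-lo[0])/.08*1e3).round())
    if name:cv2.imwrite(f"pics/{name}.png",c["img"][:,:,::-1])
E
python3 -c "from h import *;rep()"
python3 -m pendant '[{"dx":0,"dy":-0.5,"dz":0,"twist":0},{"dx":0,"dy":-1,"dz":0,"twist":0},{"dx":0,"dy":-1.5,"dz":0,"twist":0},{"dx":0,"dy":-1.5,"dz":0,"twist":0}]'
python3 -c "from h import *;rep()"
python3 -m pendant '[{"dx":0,"dy":-0.2,"dz":0,"twist":0},{"dx":0,"dy":-0.4,"dz":0,"twist":0},{"dx":0,"dy":-0.4,"dz":0,"twist":0}]'
python3 -c "from h import *;rep()"
```

```text
t 7.12 tcp [ 0.3995  0.2862 -0.0273] bay [-0.2138  0.3096] F [ 1.3 -0.1  0.1]
lo [ 0.4742 -0.1381] 571 0.2027 bay [-0.2107 -0.1212] tool xy mm [ 147.6 -404.7]
hi [0.4594 0.1779] 324 0.0009 bay [-0.1727  0.1929] tool xy mm [   2.3 -123.7]
lean mrad [-185. 3950.]
time: 7.68
eef_pos: [0.4072, 0.2728, -0.0272]
tcp_rot: [-0.259, 0.966, 0.0, 0.0]
contact_force: [0.0, -1.0, 0.4]
opening: 0.998
finger_force: 0.0
t 7.67 tcp [ 0.4072  0.2728 -0.0272] bay [-0.2084  0.2951] F [ 0.  -1.   0.4]
lo [ 0.4746 -0.1395] 556 0.2008 bay [-0.2105 -0.1226] tool xy mm [ 147.6 -390.8]
hi [0.4594 0.1779] 335 0.0008 bay [-0.1727  0.1929] tool xy mm [   2.2 -108.2]
lean mrad [-190. 3968.]
time: 8.1
eef_pos: [0.409, 0.2697, -0.0273]
tcp_rot: [-0.259, 0.966, 0.0, 0.0]
contact_force: [-0.5, -0.7, 0.3]
opening: 1.005
finger_force: 0.0
t 8.1 tcp [ 0.409   0.2697 -0.0273] bay [-0.2071  0.2917] F [-0.5 -0.7  0.3]
lo [ 0.4747 -0.1401] 562 0.2004 bay [-0.2105 -0.1233] tool xy mm [ 148.1 -387.7]
hi [0.4594 0.178 ] 330 0.0008 bay [-0.1727  0.1929] tool xy mm [   2.2 -104.6]
lean mrad [-191. 3975.]
```

```bash
sed -i 's/^def axis(c,z0,z1):/def axis(c,z0,z1,near=None):/; s/    if len(b)<20:return None/    if near is not None:b=b[np.hypot(*(b-near).T)<.045]\n    if len(b)<20:return None/; s/    lo,hi=axis(c,.02,.05),axis(c,.1,.13)/    hi=axis(c,.1,.13);lo=axis(c,.02,.05,hi[0])/' h.py
python3 -m pendant '[{"dx":0,"dy":-0.2,"dz":0,"twist":0},{"dx":0,"dy":-0.4,"dz":0,"twist":0},{"dx":0,"dy":-0.4,"dz":0,"twist":0}]'
python3 -c "from h import *;rep()"
python3 -m pendant '[{"dx":0,"dy":-0.2,"dz":0,"twist":0},{"dx":0,"dy":-0.4,"dz":0,"twist":0},{"dx":0,"dy":-0.4,"dz":0,"twist":0}]'
python3 -c "from h import *;rep()"
```

```text
time: 8.52
eef_pos: [0.4109, 0.2664, -0.0272]
tcp_rot: [-0.259, 0.966, 0.0, -0.0]
contact_force: [-2.1, 2.9, 1.3]
opening: 0.997
finger_force: 1.4
t 8.53 tcp [ 0.4109  0.2664 -0.0272] bay [-0.2059  0.2882] F [-2.1  2.9  1.3]
lo [0.4604 0.1756] 251 0.0009 bay [-0.1721  0.1904] tool xy mm [   2.5 -103.4]
hi [0.461  0.1756] 330 0.0008 bay [-0.1715  0.1903] tool xy mm [   2.  -103.7]
lean mrad [ 9. -0.]
time: 8.95
eef_pos: [0.4131, 0.2626, -0.0273]
tcp_rot: [-0.259, 0.966, -0.0, 0.0]
contact_force: [-1.1, 3.0, 1.4]
opening: 1.004
finger_force: 1.3
t 8.95 tcp [ 0.4131  0.2626 -0.0273] bay [-0.2043  0.2841] F [-1.1  3.   1.4]
lo [0.4628 0.172 ] 252 0.0008 bay [-0.1704  0.1865] tool xy mm [   2.3 -103.3]
hi [0.4634 0.172 ] 321 0.0009 bay [-0.1698  0.1863] tool xy mm [   1.8 -103.7]
lean mrad [ 7. -1.]
```

The knuckle does make contact, 74 mm out. Even so, the bottle slides upright at about 3 N with no lean. I'll back off slightly, go a little lower for margin, and then push on slowly.

```bash
python3 -m pendant '[{"dx":0,"dy":0.3,"dz":0,"twist":0},{"dx":0,"dy":0.3,"dz":0.15,"twist":0},{"dx":0,"dy":0.3,"dz":0.3,"twist":0},{"dx":0,"dy":0.3,"dz":0.3,"twist":0}]'
```

```text
time: 9.5
eef_pos: [0.4113, 0.2652, -0.0305]
tcp_rot: [-0.259, 0.966, -0.0, -0.0]
contact_force: [-0.6, -0.1, 0.3]
opening: 0.999
finger_force: 0.0
```

```bash
python3 -m pendant '[{"dx":0,"dy":-0.1,"dz":0.1,"twist":0},{"dx":0,"dy":-0.3,"dz":0.15,"twist":0},{"dx":0,"dy":-0.6,"dz":0.15,"twist":0},{"dx":0,"dy":-0.9,"dz":0.15,"twist":0},{"dx":0,"dy":-1.2,"dz":0.15,"twist":0},{"dx":0,"dy":-1.5,"dz":0.15,"twist":0}]';python3 -c "from h import *;rep()"
```

```text
time: 10.25
eef_pos: [0.419, 0.2523, -0.0317]
tcp_rot: [-0.259, 0.966, 0.0, -0.0]
contact_force: [-2.3, 2.8, 1.7]
opening: 1.003
finger_force: 1.5
t 10.25 tcp [ 0.419   0.2523 -0.0317] bay [-0.2002  0.2729] F [-2.3  2.8  1.7]
lo [0.4694 0.162 ] 248 0.0008 bay [-0.1655  0.1755] tool xy mm [   1.6 -103.4]
hi [0.4699 0.1621] 323 0.0009 bay [-0.165   0.1755] tool xy mm [   1.  -103.6]
lean mrad [7. 1.]
```

```bash
python3 -m pendant '[{"dx":0,"dy":-0.2,"dz":0,"twist":0},{"dx":0,"dy":-0.6,"dz":0,"twist":0},{"dx":0,"dy":-1.0,"dz":0,"twist":0},{"dx":0,"dy":-1.5,"dz":0,"twist":0},{"dx":0,"dy":-2.0,"dz":0,"twist":0},{"dx":0,"dy":-2.5,"dz":0,"twist":0},{"dx":0,"dy":-3,"dz":0,"twist":0},{"dx":0,"dy":-3.5,"dz":0,"twist":0},{"dx":0,"dy":-3.9,"dz":0,"twist":0},{"dx":0,"dy":-4.1,"dz":0,"twist":0}]';python3 -c "from h import *;rep()"
```

```text
time: 11.55
eef_pos: [0.4396, 0.2167, -0.0318]
tcp_rot: [-0.259, 0.966, 0.0, -0.0]
contact_force: [-1.1, 3.4, 1.2]
opening: 1.0
finger_force: 1.4
t 11.55 tcp [ 0.4396  0.2167 -0.0318] bay [-0.1858  0.2343] F [-1.1  3.4  1.2]
lo [0.4905 0.1267] 238 0.0007 bay [-0.1505  0.1372] tool xy mm [   0.9 -103.3]
hi [0.491  0.1269] 322 0.0007 bay [-0.15    0.1373] tool xy mm [   0.4 -103.4]
lean mrad [6. 2.]
```

```bash
python3 -m pendant '[{"dx":0,"dy":-0.3,"dz":0,"twist":0},{"dx":0,"dy":-0.8,"dz":0,"twist":0},{"dx":0,"dy":-1.3,"dz":0,"twist":0},{"dx":0,"dy":-1.8,"dz":0,"twist":0},{"dx":0,"dy":-2.4,"dz":0,"twist":0},{"dx":0,"dy":-3.0,"dz":0,"twist":0},{"dx":0,"dy":-3.6,"dz":0,"twist":0},{"dx":0,"dy":-4.2,"dz":0,"twist":0},{"dx":0,"dy":-4.6,"dz":0,"twist":0},{"dx":0,"dy":-4.9,"dz":0,"twist":0}]';python3 -c "from h import *;rep()"
```

```text
time: 12.85
eef_pos: [0.4641, 0.1742, -0.0318]
tcp_rot: [-0.259, 0.966, 0.0, -0.0]
contact_force: [-1.9, 3.1, 1.3]
opening: 0.998
finger_force: 1.4
t 12.85 tcp [ 0.4641  0.1742 -0.0318] bay [-0.1687  0.1884] F [-1.9  3.1  1.3]
lo [0.5151 0.0843] 236 0.0009 bay [-0.1334  0.0913] tool xy mm [   0.8 -103.4]
hi [0.5149 0.0854] 356 0.0437 bay [-0.1334  0.0924] tool xy mm [   0.4 -102.4]
lean mrad [-2. 14.]
```

```bash
python3 -m pendant '[{"dx":0,"dy":-0.3,"dz":0,"twist":0},{"dx":0,"dy":-0.8,"dz":0,"twist":0},{"dx":0,"dy":-1.3,"dz":0,"twist":0},{"dx":0,"dy":-1.8,"dz":0,"twist":0},{"dx":0,"dy":-2.4,"dz":0,"twist":0},{"dx":0,"dy":-3.0,"dz":0,"twist":0},{"dx":0,"dy":-3.6,"dz":0,"twist":0},{"dx":0,"dy":-4.2,"dz":0,"twist":0},{"dx":0,"dy":-4.6,"dz":0,"twist":0},{"dx":0,"dy":-4.9,"dz":0,"twist":0}]';python3 -c "from h import *;rep()"
```

```text
time: 14.15
eef_pos: [0.4886, 0.1318, -0.0318]
tcp_rot: [-0.259, 0.966, 0.0, -0.0]
contact_force: [-0.6, 2.4, 0.9]
opening: 1.002
finger_force: 1.4
t 14.15 tcp [ 0.4886  0.1318 -0.0318] bay [-0.1516  0.1425] F [-0.6  2.4  0.9]
lo [0.5395 0.0418] 235 0.0007 bay [-0.1164  0.0453] tool xy mm [   0.9 -103.4]
hi [0.5394 0.043 ] 351 0.0449 bay [-0.1162  0.0465] tool xy mm [   0.4 -102.3]
lean mrad [-0. 15.]
```

```bash
python3 -m pendant '[{"dx":0,"dy":-0.3,"dz":0,"twist":0},{"dx":0,"dy":-0.8,"dz":0,"twist":0},{"dx":0,"dy":-1.3,"dz":0,"twist":0},{"dx":0,"dy":-1.8,"dz":0,"twist":0},{"dx":0,"dy":-2.4,"dz":0,"twist":0},{"dx":0,"dy":-3.0,"dz":0,"twist":0},{"dx":0,"dy":-3.6,"dz":0,"twist":0},{"dx":0,"dy":-4.2,"dz":0,"twist":0},{"dx":0,"dy":-4.6,"dz":0,"twist":0},{"dx":0,"dy":-4.9,"dz":0,"twist":0}]'
python3 -m pendant '[{"dx":0,"dy":0.3,"dz":0,"twist":0},{"dx":0,"dy":1.5,"dz":0,"twist":0},{"dx":0,"dy":3,"dz":0,"twist":0},{"dx":0,"dy":5,"dz":-1,"twist":0},{"dx":0,"dy":7,"dz":-4,"twist":0},{"dx":0,"dy":8,"dz":-8,"twist":0},{"dx":0,"dy":8,"dz":-12,"twist":0},{"dx":0,"dy":8,"dz":-14,"twist":0},{"dx":0,"dy":8,"dz":-14,"twist":0}]'
python3 -c "from h import *;rep()"
```

```text
time: 15.45
eef_pos: [0.5131, 0.0894, -0.0318]
tcp_rot: [-0.259, 0.966, 0.0, -0.0]
contact_force: [-0.7, 3.4, 0.7]
opening: 0.999
finger_force: 1.4
time: 16.58
eef_pos: [0.4739, 0.1601, 0.1107]
tcp_rot: [-0.26, 0.966, -0.0, 0.003]
contact_force: [0.4, 0.0, -0.8]
opening: 0.997
finger_force: 0.0
t 16.57 tcp [0.4739 0.1601 0.1107] bay [-0.1614  0.1729] F [ 0.4  0.  -0.8]
lo [ 0.5642 -0.0009] 240 0.0008 bay [-0.0991 -0.0009] tool xy mm [   2.6 -184.5]
hi [ 5.646e-01 -4.000e-04] 301 0.0008 bay [-0.0986 -0.0005] tool xy mm [   2.  -184.4]
lean mrad [5. 5.]
```

```bash
python3 -m pendant '[{"dx":1.1,"dy":-1.4,"dz":0,"twist":10},{"dx":2.3,"dy":-2.9,"dz":0,"twist":20},{"dx":3.4,"dy":-4.3,"dz":0,"twist":30},{"dx":4.6,"dy":-5.7,"dz":0,"twist":40},{"dx":5.7,"dy":-7.2,"dz":0,"twist":50},{"dx":6.9,"dy":-8.6,"dz":0,"twist":60},{"dx":8,"dy":-10,"dz":0,"twist":70},{"dx":9.2,"dy":-11.4,"dz":0,"twist":80},{"dx":10.3,"dy":-12.9,"dz":0,"twist":90},{"dx":11.4,"dy":-14.3,"dz":0,"twist":100}]'
python3 -m pendant '[{"dx":0,"dy":0,"dz":0,"twist":10.4},{"dx":0,"dy":0,"dz":0,"twist":10.4}]'
python3 -c "from h import *;rep()
s=ctrl.get_state();M=R.from_quat(s['tcp_rot']).as_matrix();print(np.degrees(np.arctan2(M[1,1],M[0,1])),M[:,2].round(4),s['qpos'].round(2))"
```

```text
time: 17.88
eef_pos: [0.4443, -0.0219, 0.1064]
tcp_rot: [0.576, 0.818, -0.001, -0.002]
contact_force: [-0.5, -0.2, 0.4]
opening: 1.001
finger_force: 0.0
time: 18.12
eef_pos: [0.4446, -0.0216, 0.1066]
tcp_rot: [0.645, 0.764, -0.001, -0.001]
contact_force: [-1.0, 0.0, 0.1]
opening: 1.003
finger_force: 0.0
t 18.12 tcp [ 0.4446 -0.0216  0.1066] bay [-0.2205 -0.0014] F [-1.   0.   0.1]
lo [ 0.5642 -0.0007] 230 0.0008 bay [-0.0991 -0.0007] tool xy mm [  0.4 121.4]
hi [ 5.647e-01 -3.000e-04] 305 0.0009 bay [-0.0986 -0.0004] tool xy mm [  0.6 122. ]
lean mrad [7. 4.]
9.806418009057378 [-2.6e-03  8.0e-04 -1.0e+00] [-0.28 -0.12  2.21  0.    1.05 -0.45]
```

```bash
python3 -m pendant '[{"dx":0,"dy":0,"dz":3,"twist":0},{"dx":0,"dy":0,"dz":7,"twist":0},{"dx":0,"dy":0,"dz":11,"twist":0},{"dx":0,"dy":0,"dz":13,"twist":0},{"dx":0,"dy":0,"dz":13.5,"twist":0},{"dx":0,"dy":0,"dz":13.8,"twist":0},{"dx":0,"dy":0,"dz":13.8,"twist":0}]'
python3 -c "from h import *;rep()"
```

```text
time: 19.05
eef_pos: [0.4465, -0.0221, -0.0291]
tcp_rot: [0.645, 0.764, 0.0, 0.001]
contact_force: [0.7, 0.7, 0.5]
opening: 0.999
finger_force: 0.0
t 19.05 tcp [ 0.4465 -0.0221 -0.0291] bay [-0.2187 -0.0022] F [0.7 0.7 0.5]
lo [ 0.5642 -0.0007] 231 0.0007 bay [-0.0991 -0.0007] tool xy mm [  1.3 119.6]
hi [ 5.645e-01 -3.000e-04] 317 0.0043 bay [-0.0988 -0.0004] tool xy mm [  1.7 119.9]
lean mrad [3. 5.]
```

```bash
python3 -m pendant '[{"dx":0.1,"dy":0.5,"dz":0.1,"twist":0},{"dx":0.1,"dy":1.0,"dz":0.2,"twist":0},{"dx":0.1,"dy":1.3,"dz":0.25,"twist":0},{"dx":0.1,"dy":1.5,"dz":0.25,"twist":0},{"dx":0.1,"dy":1.7,"dz":0.25,"twist":0},{"dx":0.1,"dy":2.0,"dz":0.25,"twist":0},{"dx":0.1,"dy":2.3,"dz":0.25,"twist":0},{"dx":0.1,"dy":2.6,"dz":0.25,"twist":0}]'
python3 -c "from h import *;rep()"
```

```text
time: 20.1
eef_pos: [0.4709, -0.0165, -0.0325]
tcp_rot: [0.645, 0.764, -0.0, -0.001]
contact_force: [-2.5, 0.2, 0.6]
opening: 0.998
finger_force: 0.8
t 20.1 tcp [ 0.4709 -0.0165 -0.0325] bay [-0.1938 -0.0008] F [-2.5  0.2  0.6]
lo [5.716e-01 2.000e-04] 237 0.0008 bay [-0.0917 -0.001 ] tool xy mm [ -0.4 102.1]
hi [0.5721 0.0007] 315 0.0041 bay [-0.0911 -0.0007] tool xy mm [  0.  102.7]
lean mrad [7. 6.]
```

```bash
python3 -m pendant '[{"dx":0,"dy":0.3,"dz":0,"twist":0},{"dx":0,"dy":0.8,"dz":0,"twist":0},{"dx":0,"dy":1.3,"dz":0,"twist":0},{"dx":0,"dy":1.8,"dz":0,"twist":0},{"dx":0,"dy":2.3,"dz":0,"twist":0},{"dx":0,"dy":2.8,"dz":0,"twist":0},{"dx":0,"dy":3.3,"dz":0,"twist":0},{"dx":0,"dy":3.8,"dz":0,"twist":0},{"dx":0,"dy":4.2,"dz":0,"twist":0},{"dx":0,"dy":4.5,"dz":0,"twist":0}]'
python3 -c "from h import *;rep()"
```

```text
time: 21.4
eef_pos: [0.5159, -0.0091, -0.0323]
tcp_rot: [0.645, 0.764, -0.0, 0.0]
contact_force: [-2.7, -1.0, 0.3]
opening: 1.0
finger_force: 1.0
t 21.4 tcp [ 0.5159 -0.0091 -0.0323] bay [-0.1481 -0.0009] F [-2.7 -1.   0.3]
lo [0.6165 0.0074] 230 0.0007 bay [-0.0462 -0.0015] tool xy mm [ -0.6 101.9]
hi [0.6176 0.0079] 317 0.0033 bay [-0.045  -0.0011] tool xy mm [ -0.3 103. ]
lean mrad [13.  7.]
```

```bash
python3 -m pendant '[{"dx":0,"dy":0.3,"dz":0,"twist":0},{"dx":0,"dy":0.8,"dz":0,"twist":0},{"dx":0,"dy":1.3,"dz":0,"twist":0},{"dx":0,"dy":1.8,"dz":0,"twist":0},{"dx":0,"dy":2.3,"dz":0,"twist":0},{"dx":0,"dy":2.8,"dz":0,"twist":0},{"dx":0,"dy":3.3,"dz":0,"twist":0},{"dx":0,"dy":3.8,"dz":0,"twist":0},{"dx":0,"dy":4.2,"dz":0,"twist":0},{"dx":0,"dy":4.5,"dz":0,"twist":0}]'
python3 -c "from h import *;rep()"
```

```text
time: 22.7
eef_pos: [0.5603, -0.0016, -0.0323]
tcp_rot: [0.645, 0.764, 0.0, 0.0]
contact_force: [-3.1, -0.5, 0.8]
opening: 0.996
finger_force: 1.1
t 22.7 tcp [ 0.5603 -0.0016 -0.0323] bay [-0.1031 -0.0009] F [-3.1 -0.5  0.8]
lo [0.6608 0.0151] 231 0.0007 bay [-0.0012 -0.0012] tool xy mm [ -0.4 101.9]
hi [0.6619 0.0156] 315 0.002 bay [-0.     -0.0009] tool xy mm [-1.000e-01  1.031e+02]
lean mrad [14.  6.]
```

The bottle is centred in the bay. Now I'll retreat, lift clear and verify.

```bash
python3 -m pendant '[{"dx":0,"dy":-0.3,"dz":0,"twist":0},{"dx":0,"dy":-1.2,"dz":0,"twist":0},{"dx":0,"dy":-3,"dz":0,"twist":0},{"dx":0,"dy":-5,"dz":-1,"twist":0},{"dx":0,"dy":-7,"dz":-4,"twist":0},{"dx":0,"dy":-8,"dz":-8,"twist":0},{"dx":0,"dy":-8,"dz":-12,"twist":0},{"dx":0,"dy":-8,"dz":-14,"twist":0},{"dx":0,"dy":-8,"dz":-14,"twist":0}]'
python3 -c "from h import *;rep()
t=ctrl.read_camera('top');cv2.imwrite('pics/final.png',t['img'][:,:,::-1])
a=axis(t,.06,.13,np.array([.66,.016]));print(a, tobay(a[0]) if a else '')
P=cloud(t);q=P[(P[...,2]>.208)&(abs(P[...,0]-.66)<.04)&(abs(P[...,1]-.016)<.04)];print(len(q),q.min(0),q.max(0),tobay((q.min(0)+q.max(0))/2))"
```

```text
time: 23.88
eef_pos: [0.4824, -0.0154, 0.1097]
tcp_rot: [0.645, 0.764, 0.001, 0.002]
contact_force: [0.8, 0.4, -0.7]
opening: 1.002
finger_force: 0.0
t 23.88 tcp [ 0.4824 -0.0154  0.1097] bay [-0.1822 -0.0016] F [ 0.8  0.4 -0.7]
lo [0.6608 0.0149] 236 0.0007 bay [-0.0012 -0.0014] tool xy mm [1.00e-01 1.81e+02]
hi [0.6612 0.0152] 314 0.0007 bay [-0.0009 -0.0011] tool xy mm [  0.3 181.4]
lean mrad [4. 4.]
(array([0.66104138, 0.01878088]), 62, 0.0003184541461020367) [-0.00036845  0.00237532]
236 [0.64489465 0.00330655 0.2088499 ] [0.67608969 0.03298266 0.2194537 ] [-0.00101589  0.00183932]
```

View pics/final.png

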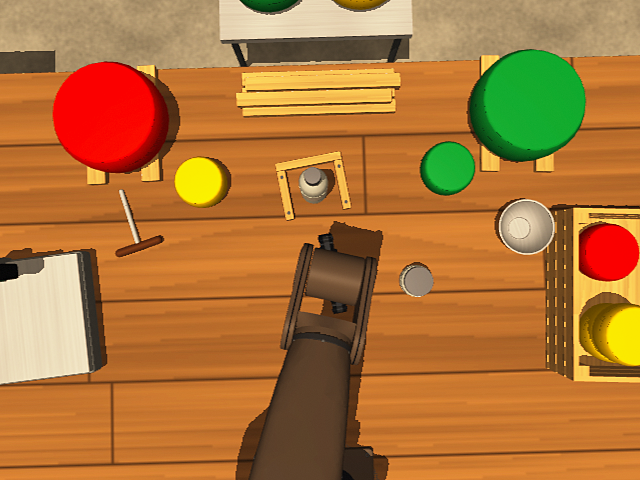

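The bottle stands upright in the middle of the bay at (314,184). The jar, wheels, trier and bowl are where they started, and the arm is clear.

```bash
python3 -c "from plant import ctrl;print(ctrl.sign_off())"
```

```text
the job is handed in; nothing more can be done
None
```

The bottle stands upright within about 3 mm of the bay's centre and the job is handed in at about 24 s with nothing else moved, but the push contact was the outer knuckle of the open gripper (estimated 55–60 mm up the bottle), not the fingertips low on the body as asked; the bottle slid without measurable lean at about 3 N.

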